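# Air the marked bays of a touch-latch seed tray

### The arm

A 6-joint arm with a two-finger parallel gripper is mounted at the origin on the work surface. World frame = base frame: x ahead of the robot, y to its left, z up, the work surface at z = 0. Lengths are in mm, angles in degrees, forces in N, time in s.
With the tool pointing down it reaches from about 375 to 975 mm from the base axis. Payload 3.8 kg.
Tool frame: the origin (TCP) lies midway between the tips of the shut fingers; the grasp point (between the pads) lies 19 mm behind it (ctrl.tcp_to_grasp is the distance from the TCP to the grasp point, in mm); z points along the fingers, y is the line along which they close (so a half turn about z gives the same grasp; the last joint's range is limited). The gripper opens to 85 mm and grips with 20 to 120 N. Pads are 22 mm wide; open, the fingers measure 114 mm over their backs; the gripper's body (76 mm by 85 mm) begins 54 mm behind the grasp point. The pads swing forward as they close: fully open they stand 13 mm farther back than shut.
Start: joints at [74.719, 15.12, 91.902, -0, 72.978, -2.114], TCP at [153.751, 657.251, 231.28] pointing down, gripper open.
Joint ranges: [-150.88, 150.88], [-54.13, 125.18], [17.81, 147.31], [-75.09, 255.09], [0, 152.58], [-146.25, 146.25]. Speed limits (degrees/s): [147.25, 147.25, 180, 180, 180, 180].

### API

Orientations are given as [roll, pitch, yaw] about the fixed x, y, z axes, in that order (R = Rz(yaw) Ry(pitch) Rx(roll)).
In Python, from cell import ctrl gives the robot as it stands.
- The arm moves only by the shell command python3 -m inch 'ROWS'. ROWS is JSON, one flat list of numbers, 7 for each row, row after row: the shift along the world's x, y, z in m, then the turn, a rotation vector about the world's x, y, z in degrees, then the gripper command: -1 is shut, 1 is fully open, values between are in proportion. In form: [x, y, z, wx, wy, wz, grip, x, y, z, wx, wy, wz, grip, ...]. A call has exactly 5 rows; each row is the pose to reach, as a shift and turn from the pose commanded when the call began; what a row does not reach only later rows make up. A row lasts 1/8 s, in which the tool goes at most 62.5 mm and 10.7 degrees, less where a joint would pass 70% of its speed; a pose out of reach is approached as far as the arm can. A call with a gripper value outside its range is refused whole. The fingers move at their own pace and stop on an object; the grip force is fixed at half the most. Time passes only in rows, so rows that repeat a pose let the fingers close, or fill a call up. It gives the time, the measured TCP pose, the force, the opening and the grip force at its end, in the units of the state.
- ctrl.observe(): the state, without advancing time (a new reading comes with each control period).
- ctrl.grab_frame(name): name is "scene" or "top" or "wrist"; returns a dict with "pixels" (420x560x3 uint8, red, green, blue), "z_map" (420x560 float32, mm along the optical axis (not along the pixel's ray), 0 where there is no reading), "fx", "fy", "cx", "cy" (pixels), "cam_to_world" (4x4, takes a point from camera to world coordinates). Camera axes: x right, y down, z forward; pixel columns grow to the right and rows downward; lengths in mm; the calibration is good to about 2 mm. The wrist camera is an equidistant fisheye: a pixel r from the principal point sees the ray r / f radians off the axis. A picture is of the moment at which its call begins.
- ctrl.job_done(): hands the job in; it is judged then, once.
The state is a dict: "time_s": time; "joint_pos": joint angles; "qvel": joint speeds; "joint_efforts": joint torques, N m; "ee_pos": TCP position; "tool_rot": TCP orientation; "contact_force": force on the tool from outside, world axes, zero at the start; "ft_torque": the same for the moment, N m; "opening": finger opening in mm; "grip_force": force on a finger pad.
Only numpy, scipy, OpenCV 4.12 (cv2) and the standard library are available. Lean on these libraries where they do the work, as an engineer would, in place of code of your own. Each camera call takes 0.05 s, during which the arm holds its last target. There are 200 camera calls.

### The job

Air the two bays of the seed tray that have a flat bamboo marker standing behind them: press down the touch pad at the front of each of those two lids so that its catch lets go and the spring sets the lid ajar, and leave the lids ajar as the spring sets them, not raised further. The bay with the round peg behind it stays shut. Lift nothing, leave everything else on the bench where it is, and finish clear of everything.

Things in the scene. Friction and masses are not known exactly. Their poses are not given: they have to be found in the camera images.
- tray: White seed tray fixed to the bench, 170 mm deep (x), 366 wide (y), rim 60 high. Three bays at y = +120, 0, -120 mm, each under its own clear hinged lid, 150 deep by 110 wide, top 69 mm above the bench while shut. Origin: centre of the underside. Its -x side is the front, towards the robot, with the touch pads; the hinges are at the +x side. Yaw up to 0.25 rad either way.
- lid0 (a joint): Left lid, rad: 0 shut on its catch (every lid starts so), positive = front edge up; hinge axis 156 mm behind the front edge. Pressing the pad down about 6.5 mm to the stop (-0.05) takes 3 to 4 N and frees the catch near the end of the stroke; as the finger withdraws upward a spring lifts the lid to about 0.35 (front edge 50 mm up) and holds it. A further press does not latch it again.
- lid0_pad (a point): Centre of the top face of the grey touch pad on the left lid, 71 mm above the bench while shut. The pad is 30 mm (front to back) by 60 mm (sideways) and 2 mm proud of the clear lid, 4 mm from the lid's front edge. It moves with the lid. Its x axis points to the lid's hinge.
- bay0 (a point): Point on the bench 40 mm behind the tray's rear wall, in line with the middle of the left bay; a plant marker stands on it (within 10 mm).
- lid1 (a joint): Middle lid, rad: 0 shut on its catch (every lid starts so), positive = front edge up; hinge axis 156 mm behind the front edge. Pressing the pad down about 6.5 mm to the stop (-0.05) takes 3 to 4 N and frees the catch near the end of the stroke; as the finger withdraws upward a spring lifts the lid to about 0.35 (front edge 50 mm up) and holds it. A further press does not latch it again.
- lid1_pad (a point): Centre of the top face of the grey touch pad on the middle lid, 71 mm above the bench while shut. The pad is 30 mm (front to back) by 60 mm (sideways) and 2 mm proud of the clear lid, 4 mm from the lid's front edge. It moves with the lid. Its x axis points to the lid's hinge.
- bay1 (a point): Point on the bench 40 mm behind the tray's rear wall, in line with the middle of the middle bay; a plant marker stands on it (within 10 mm).
- lid2 (a joint): Right lid, rad: 0 shut on its catch (every lid starts so), positive = front edge up; hinge axis 156 mm behind the front edge. Pressing the pad down about 6.5 mm to the stop (-0.05) takes 3 to 4 N and frees the catch near the end of the stroke; as the finger withdraws upward a spring lifts the lid to about 0.35 (front edge 50 mm up) and holds it. A further press does not latch it again.
- lid2_pad (a point): Centre of the top face of the grey touch pad on the right lid, 71 mm above the bench while shut. The pad is 30 mm (front to back) by 60 mm (sideways) and 2 mm proud of the clear lid, 4 mm from the lid's front edge. It moves with the lid. Its x axis points to the lid's hinge.
- bay2 (a point): Point on the bench 40 mm behind the tray's rear wall, in line with the middle of the right bay; a plant marker stands on it (within 10 mm).
- flat_a: Flat bamboo plant marker: a pointed board 60 mm wide and 5 mm thick, 144 mm high in all, upright on an oblong foot 26 by 70 by 14 mm. Loose, stands behind one of the bays. Origin: centre of the underside.
- flat_b: Flat bamboo plant marker: a pointed board 60 mm wide and 5 mm thick, 144 mm high in all, upright on an oblong foot 26 by 70 by 14 mm. Loose, stands behind one of the bays. Origin: centre of the underside. Same as the other flat marker.
- round_peg: Round bamboo peg: stick of 12 mm diameter with a 24 mm ball on top, 112 mm high in all, upright on a round foot of 44 mm diameter. Loose, stands behind the remaining bay, whose lid stays shut. Origin: centre of the underside.
- green_pot: Glazed green ceramic pot, 104 mm across, 95 mm high, loose, left of the tray. Origin: centre of the underside. Leave alone.
- short_fork: Short steel hand fork with wooden handle, 251 mm long, 24 mm high, lying on the left of the bench. Origin: on the bench under its middle. Leave alone.
- tin_box: Latched grey tin tool box, 134 by 204 mm, 116 mm high with its handle, on the right of the bench. Origin: centre of the underside. Leave alone.
- dibber: Wooden dibber with a T grip, about 115 mm long, 92 mm across the grip, 24 mm high, lying on the bench in front of the tray. Origin: on the bench under the T. Leave alone.
- seed_jar: Small jar, 56 mm across, 75 mm high, right of the tray. Origin: centre of the underside. Leave alone.
- small_pot: Small terracotta pot, 72 mm across, 65 mm high, in front of the tray, towards its left end. Origin: centre of the underside. Leave alone.

How it is judged (in metres and radians):
At the end, for the whole second after the job is handed in: Both lids that have a flat marker behind them stand ajar at 0.2 to 0.5 rad and are at rest, the lid with the round peg behind it is shut (below 0.03 rad), and every loose thing is within 40 mm of where it stood (((horizontal distance between round_peg and bay0 below 0.06 m and value of joint lid0 below 0.03 rad and velocity of joint lid0 between -0.05 and 0.05 rad/s and velocity of joint lid1 between -0.05 and 0.05 rad/s and value of joint lid1 between 0.2 and 0.5 rad and velocity of joint lid2 between -0.05 and 0.05 rad/s and value of joint lid2 between 0.2 and 0.5 rad) or (horizontal distance between round_peg and bay1 below 0.06 m and value of joint lid1 below 0.03 rad and velocity of joint lid0 between -0.05 and 0.05 rad/s and value of joint lid0 between 0.2 and 0.5 rad and velocity of joint lid1 between -0.05 and 0.05 rad/s and velocity of joint lid2 between -0.05 and 0.05 rad/s and value of joint lid2 between 0.2 and 0.5 rad) or (horizontal distance between round_peg and bay2 below 0.06 m and value of joint lid2 below 0.03 rad and velocity of joint lid0 between -0.05 and 0.05 rad/s and value of joint lid0 between 0.2 and 0.5 rad and velocity of joint lid1 between -0.05 and 0.05 rad/s and value of joint lid1 between 0.2 and 0.5 rad and velocity of joint lid2 between -0.05 and 0.05 rad/s)) and distance of each of flat_a, flat_b, round_peg, green_pot, short_fork, tin_box, dibber, seed_jar, small_pot from where it was at the start of the episode below 0.04 m); the robot touches nothing.
It fails at once if the lid with the round peg behind it comes open (above 0.06 rad) ((horizontal distance between round_peg and bay0 below 0.06 m and value of joint lid0 above 0.06 rad) or (horizontal distance between round_peg and bay1 below 0.06 m and value of joint lid1 above 0.06 rad) or (horizontal distance between round_peg and bay2 below 0.06 m and value of joint lid2 above 0.06 rad)).
It fails at once if a lid is lifted or thrown up past 0.6 rad, well beyond where its spring sets it (value of joint any of lid0, lid1, lid2 above 0.6 rad).
It fails at once if a marker, pot, jar or tool is lifted by more than 20 mm (height (world z) of any of flat_a, flat_b, round_peg, green_pot, short_fork, tin_box, dibber, seed_jar, small_pot above 0.02 m).
It fails at once if a marker, pot, jar or tool is shifted or carried more than 40 mm, or a marker or pot tips over (distance of any of flat_a, flat_b, round_peg, green_pot, short_fork, tin_box, dibber, seed_jar, small_pot from where it was at the start of the episode above 0.04 m or angle between any of flat_a, flat_b, round_peg, green_pot, short_fork, tin_box, dibber, seed_jar, small_pot's own z axis and vertical above 0.5 rad).
It also fails if it takes over 38 s, if anything falls off the work surface, if the arm or the gripper's body presses on something with over 40 N, if the wrist force passes 120 N, or if a joint passes its speed limit or range.

## Working session

There is one attempt and no reset: what is moved stays moved. The work goes in short steps, Python scripts to look and compute and a shell command to move; the robot and the scene stay as the last step left them, time stands still between calls to the robot, and variables do not carry over. Pictures are saved under pics/ and viewed, at most 10 in all, crops included, and the job is handed in when it is done.

```bash
mkdir -p pics; cat > h.py <<'E'
import numpy as np,cv2
from cell import ctrl
def grab(n,f):
    d=ctrl.grab_frame(n); cv2.imwrite(f'pics/{f}.png',d['pixels'][:,:,::-1]); np.save(f'pics/{f}.npy',d,allow_pickle=True); return d
def load(f): return np.load(f'pics/{f}.npy',allow_pickle=True).item()
def pt(d,u,v,z=None):
    r=np.array([(u-d['cx'])/d['fx'],(v-d['cy'])/d['fy'],1.]); T=np.array(d['cam_to_world'])
    o=T[:3,3]; w=T[:3,:3]@r
    return o+w*(d['z_map'][int(v),int(u)] if z is None else (z-o[2])/w[2])
E
python3 - <<'E'
from h import *
for n in('top','scene'):
    d=grab(n,n+'0'); print(np.round(np.array(d['cam_to_world']),2).tolist(),d['fx'])
print(ctrl.observe())
E
```

```text
[[-0.0, -0.99, 0.14, 406.02], [-1.0, 0.0, 0.01, -14.04], [-0.01, -0.14, -0.99, 1309.64], [0.0, 0.0, 0.0, 1.0]] 401.78782526058325
[[-0.76, 0.45, -0.47, 1367.46], [0.65, 0.51, -0.56, 903.22], [-0.01, -0.73, -0.68, 1211.92], [0.0, 0.0, 0.0, 1.0]] 531.6855443545647
{'time_s': 0.1, 'joint_pos': array([ 7.47176844e+01,  1.51656171e+01,  9.19739882e+01, -1.66704978e-04,
        7.29770203e+01, -2.11302078e+00]), 'qvel': array([-0.01962935, -0.05902803, -0.04761027,  0.06310358, -0.02406816,
       -0.08219779]), 'joint_efforts': array([ 2.31002250e-04, -5.16703641e+01, -3.68591559e+01, -1.23556729e-04,
        6.29217029e-03,  2.54541101e-05]), 'ee_pos': array([153.59925257, 656.61242383, 230.07213594]), 'tool_rot': array([-1.79883448e+02, -4.14088343e-03,  1.66830750e+02]), 'contact_force': array([-0.21900653,  0.32568971, -0.1173117 ]), 'ft_torque': array([-0.04584524,  0.00885315, -0.01838536]), 'grip_force': 0.0, 'opening': 85.41310422093619}
```

View pics/top0.png

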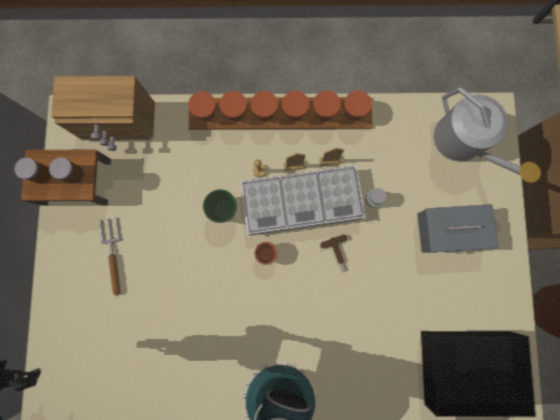

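View pics/scene0.png

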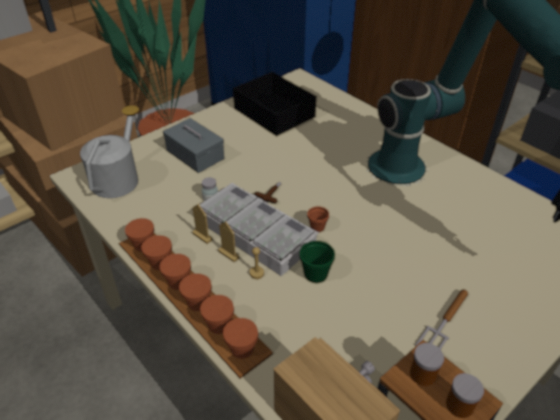

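The round peg, with its ball top, is at top (260,168), behind the left bay. The flat markers at (295,162) and (332,156) are behind the middle and right bays, so I press lid1 and lid2. Their pads are near (305,216) and (343,211).

```bash
python3 - <<'E'
from h import *
d=load('top0'); im=d['pixels']
c=im[150:270,230:400]; cv2.imwrite('pics/c.png',cv2.resize(c[:,:,::-1],None,fx=4.5,fy=4.5,interpolation=cv2.INTER_CUBIC))
g=cv2.cvtColor(im,cv2.COLOR_RGB2GRAY); hsv=cv2.cvtColor(im,cv2.COLOR_RGB2HSV)
for u,v in((267,221),(305,216),(343,211)): print(im[v,u],pt(d,u,v).round(),pt(d,u,v,71).round())
m=((g<120)&(g>70)&(hsv[:,:,1]<60)).astype(np.uint8)
n,l,s,ce=cv2.connectedComponentsWithStats(m)
for i in range(1,n):
    if s[i,4]>60 and 240<ce[i,0]<370 and 190<ce[i,1]<240: print(s[i],ce[i].round(1),pt(d,*ce[i],71).round(1),'z',pt(d,*ce[i]).round(1))
d2=load('scene0'); im=d2['pixels'];c=im[170:290,180:340]; cv2.imwrite('pics/c2.png',cv2.resize(c[:,:,::-1],None,fx=4.5,fy=4.5,interpolation=cv2.INTER_CUBIC))
E
```

```text
[94 94 95] [548.  40.  72.] [548.  40.  71.]
[97 98 96] [564. -78.  71.] [564. -78.  71.]
[100  99  97] [ 579. -196.   74.] [ 579. -196.   71.]
[ 250  171  153   65 1038] [350.8 208.1] [ 588.1 -220.8   71. ] z [ 588.6 -221.4   67.5]
[333 205  20  11 177] [342.8 210.2] [ 581.6 -195.8   71. ] z [ 581.3 -195.4   73.4]
[295 210  20  12 177] [304.8 215.6] [564.8 -77.4  71. ] z [564.6 -77.4  72.7]
[257 216  20  11 174] [266.3 221.1] [547.9  41.9  71. ] z [548.1  42.   69.4]
```

View pics/c.png

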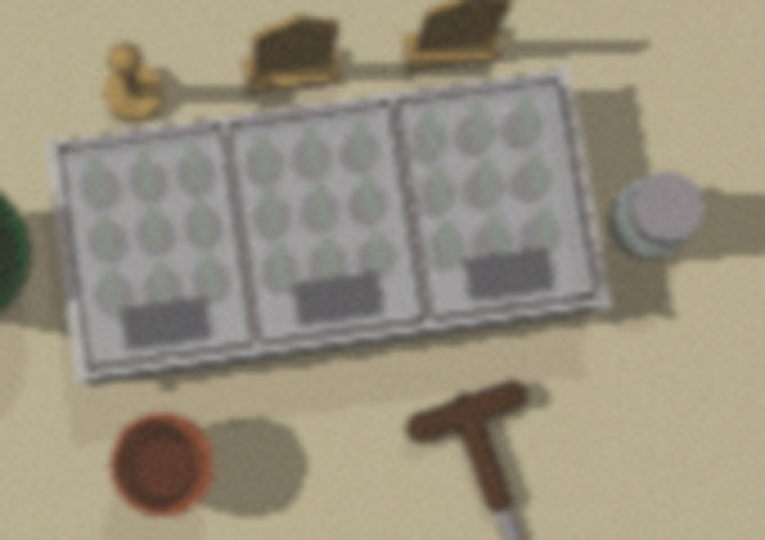

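View pics/c2.png

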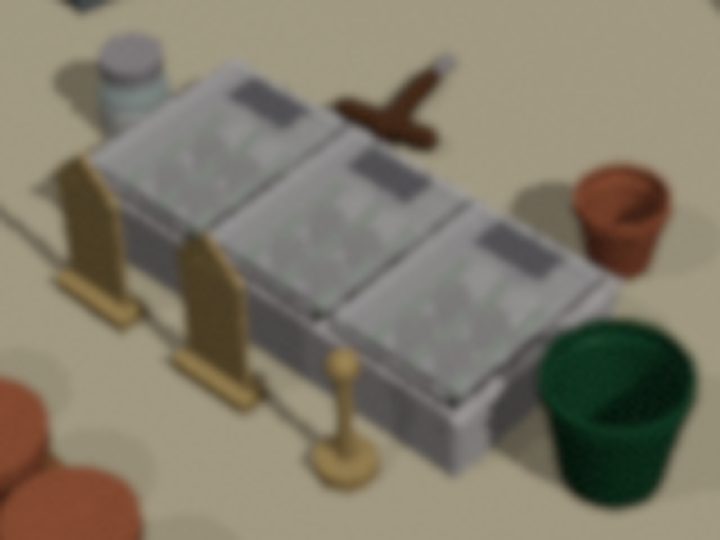

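The crops confirm this: the ball-topped peg is behind the left bay and the boards are behind the middle and right bays. Pads are at (565,-77) and (582,-196), z about 72, with tray yaw about 8°. I'll move above the lid1 pad with the fingers shut.

```bash
python3 -m inch '[0.027,-0.049,0,0,0,5,-1, 0.055,-0.098,0,0,0,10,-1, 0.082,-0.147,0,0,0,15,-1, 0.110,-0.196,0,0,0,21,-1, 0.137,-0.245,0,0,0,21,-1]'
python3 -m inch '[0.027,-0.049,0,0,0,0,-1, 0.055,-0.098,0,0,0,0,-1, 0.082,-0.147,0,0,0,0,-1, 0.110,-0.196,0,0,0,0,-1, 0.137,-0.245,0,0,0,0,-1]'
python3 -m inch '[0.027,-0.049,0,0,0,0,-1, 0.055,-0.098,0,0,0,0,-1, 0.082,-0.147,0,0,0,0,-1, 0.110,-0.196,0,0,0,0,-1, 0.137,-0.245,0,0,0,0,-1]'
```

```text
time_s: 0.72
ee_pos: [291.2, 410.4, 230.8]
tool_rot: [-180.0, -0.0, -172.1]
contact_force: [1.2, -0.2, 1.1]
opening: -0.2
grip_force: 0.0
time_s: 1.35
ee_pos: [428.1, 165.5, 231.1]
tool_rot: [180.0, 0.0, -172.2]
contact_force: [0.0, 0.1, -0.1]
opening: 0.1
grip_force: 0.0
time_s: 1.98
ee_pos: [565.2, -79.5, 230.8]
tool_rot: [180.0, -0.0, -172.2]
contact_force: [0.8, -0.1, 0.8]
opening: -0.1
grip_force: 0.0
```

```bash
python3 - <<'E'
from h import *
d=load('scene0')
for u,v in((266.7,208.2),(239.8,192.2)): print(pt(d,u,v).round(1),pt(d,u,v,71).round(1))
E
python3 -m inch '[0,0.002,-0.05,0,0,0,-1, 0,0.002,-0.1,0,0,0,-1, 0,0.002,-0.135,0,0,0,-1, 0,0.002,-0.145,0,0,0,-1, 0,0.002,-0.145,0,0,0,-1]'
```

```text
[570.3 -70.8  74.5] [567.9 -73.8  71. ]
[ 585.9 -190.3   73.5] [ 584.1 -192.7   71. ]
time_s: 2.6
ee_pos: [564.5, -75.7, 86.0]
tool_rot: [180.0, -0.1, -172.2]
contact_force: [-0.2, 1.1, -0.0]
opening: 0.4
grip_force: 0.0
```

```bash
python3 -m inch '[0,0,-0.006,0,0,0,-1, 0,0,-0.010,0,0,0,-1, 0,0,-0.014,0,0,0,-1, 0,0,-0.017,0,0,0,-1, 0,0,-0.017,0,0,0,-1]'
```

```text
time_s: 3.22
ee_pos: [565.0, -75.8, 69.6]
tool_rot: [-180.0, 0.0, -172.2]
contact_force: [-0.1, -0.4, 2.1]
opening: 0.1
grip_force: 0.9
```

```bash
python3 -m inch '[0,0,-0.001,0,0,0,-1, 0,0,-0.002,0,0,0,-1, 0,0,-0.003,0,0,0,-1, 0,0,-0.004,0,0,0,-1, 0,0,-0.004,0,0,0,-1]'
```

```text
time_s: 3.85
ee_pos: [564.9, -75.8, 66.2]
tool_rot: [-180.0, 0.0, -172.2]
contact_force: [-3.2, 1.3, 6.5]
opening: -0.2
grip_force: 3.3
```

```bash
python3 -m inch '[0,0,-0.001,0,0,0,-1, 0,0,-0.002,0,0,0,-1, 0,0,-0.003,0,0,0,-1, 0,0,-0.003,0,0,0,-1, 0,0,-0.003,0,0,0,-1]'
```

```text
time_s: 4.47
ee_pos: [565.0, -75.9, 64.3]
tool_rot: [-180.0, 0.0, -172.2]
contact_force: [-5.7, 0.6, 13.4]
opening: 0.0
grip_force: 6.7
```

Hard stop reached (13 N). I'll withdraw slowly so the lid follows.

```bash
python3 -m inch '[0,0,0.006,0,0,0,-1, 0,0,0.014,0,0,0,-1, 0,0,0.022,0,0,0,-1, 0,0,0.030,0,0,0,-1, 0,0,0.038,0,0,0,-1]'
python3 -m inch '[0,0,0.01,0,0,0,-1, 0,0,0.02,0,0,0,-1, 0,0,0.04,0,0,0,-1, 0,0,0.07,0,0,0,-1, 0,0,0.1,0,0,0,-1]'
python3 - <<'E'
from h import *
d=grab('scene','scene1'); im=d['pixels'];c=im[170:290,180:340]; cv2.imwrite('pics/c3.png',cv2.resize(c[:,:,::-1],None,fx=4.5,fy=4.5,interpolation=cv2.INTER_CUBIC))
E
```

```text
time_s: 5.1
ee_pos: [564.6, -75.7, 100.6]
tool_rot: [180.0, -0.0, -172.2]
contact_force: [0.6, -0.1, 0.2]
opening: 0.3
grip_force: 0.2
time_s: 5.72
ee_pos: [564.8, -75.8, 202.2]
tool_rot: [-180.0, 0.0, -172.2]
contact_force: [0.8, -0.2, -0.6]
opening: -0.2
grip_force: 0.0
```

View pics/c3.png

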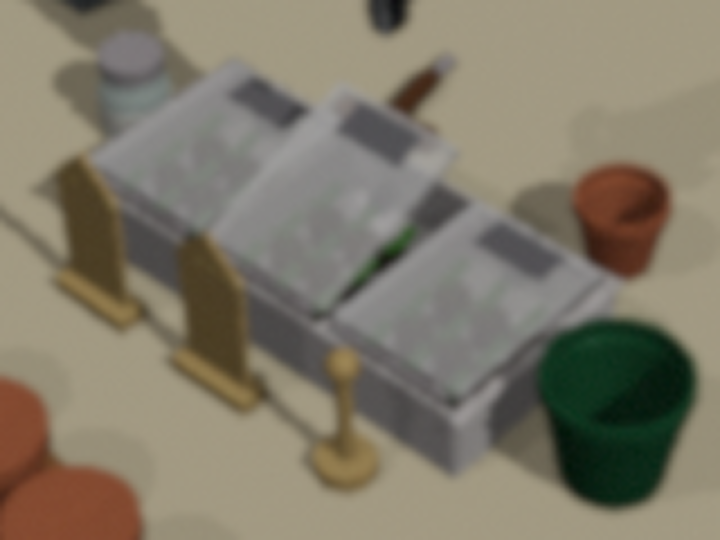

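The middle lid stands ajar, with its front edge raised at about (390,120) in the crop, and the left and right lids are still shut. Next is the right pad.

```bash
python3 -m inch '[0.009,-0.06,0,0,0,0,-1, 0.018,-0.119,0,0,0,0,-1, 0.018,-0.119,-0.05,0,0,0,-1, 0.018,-0.119,-0.1,0,0,0,-1, 0.018,-0.119,-0.115,0,0,0,-1]'
python3 -m inch '[0,0,-0.006,0,0,0,-1, 0,0,-0.010,0,0,0,-1, 0,0,-0.014,0,0,0,-1, 0,0,-0.017,0,0,0,-1, 0,0,-0.017,0,0,0,-1]'
```

```text
time_s: 6.4
ee_pos: [580.0, -194.0, 82.1]
tool_rot: [179.8, -0.3, -172.2]
contact_force: [-0.3, -0.6, 0.1]
opening: 0.1
grip_force: 0.0
time_s: 7.02
ee_pos: [583.8, -195.0, 69.5]
tool_rot: [-179.9, 0.1, -172.2]
contact_force: [0.7, -0.2, 3.5]
opening: 0.1
grip_force: 1.6
```

```bash
python3 -m inch '[0,0,-0.002,0,0,0,-1, 0,0,-0.003,0,0,0,-1, 0,0,-0.004,0,0,0,-1, 0,0,-0.005,0,0,0,-1, 0,0,-0.005,0,0,0,-1]'
```

```text
time_s: 7.65
ee_pos: [583.8, -195.1, 64.9]
tool_rot: [-179.9, 0.1, -172.2]
contact_force: [-0.7, 0.7, 6.6]
opening: -0.1
grip_force: 3.5
```

```bash
python3 -m inch '[0,0,-0.001,0,0,0,-1, 0,0,-0.002,0,0,0,-1, 0,0,-0.002,0,0,0,-1, 0,0,-0.002,0,0,0,-1, 0,0,-0.002,0,0,0,-1]'
```

```text
time_s: 8.28
ee_pos: [583.8, -195.1, 64.3]
tool_rot: [-179.9, 0.1, -172.2]
contact_force: [-3.9, 2.2, 15.1]
opening: -0.2
grip_force: 7.2
```

```bash
python3 -m inch '[0,0,0.006,0,0,0,-1, 0,0,0.014,0,0,0,-1, 0,0,0.022,0,0,0,-1, 0,0,0.030,0,0,0,-1, 0,0,0.038,0,0,0,-1]'
python3 -m inch '[0,0,0.01,0,0,0,-1, 0,0,0.02,0,0,0,-1, 0,0,0.04,0,0,0,-1, 0,0,0.07,0,0,0,-1, 0,0,0.1,0,0,0,-1]'
python3 -m inch '[0,0,0.02,0,0,0,-1, -0.03,0,0.04,0,0,0,-1, -0.07,0,0.04,0,0,0,-1, -0.1,0,0.04,0,0,0,-1, -0.1,0,0.04,0,0,0,-1]'
python3 - <<'E'
from h import *
d=grab('scene','scene2'); im=d['pixels'];c=im[170:290,180:340]; cv2.imwrite('pics/c4.png',cv2.resize(c[:,:,::-1],None,fx=4.5,fy=4.5,interpolation=cv2.INTER_CUBIC))
E
```

```text
time_s: 8.9
ee_pos: [582.5, -194.6, 99.5]
tool_rot: [180.0, -0.0, -172.2]
contact_force: [-0.2, 1.1, 0.2]
opening: 0.1
grip_force: 0.2
time_s: 9.52
ee_pos: [582.7, -194.8, 201.2]
tool_rot: [-180.0, 0.0, -172.2]
contact_force: [0.1, 0.4, -0.7]
opening: 0.2
grip_force: 0.0
time_s: 10.15
ee_pos: [481.1, -194.6, 239.7]
tool_rot: [-180.0, -0.0, -172.2]
contact_force: [0.1, -0.1, 1.5]
opening: -0.0
grip_force: 0.0
```

View pics/c4.png

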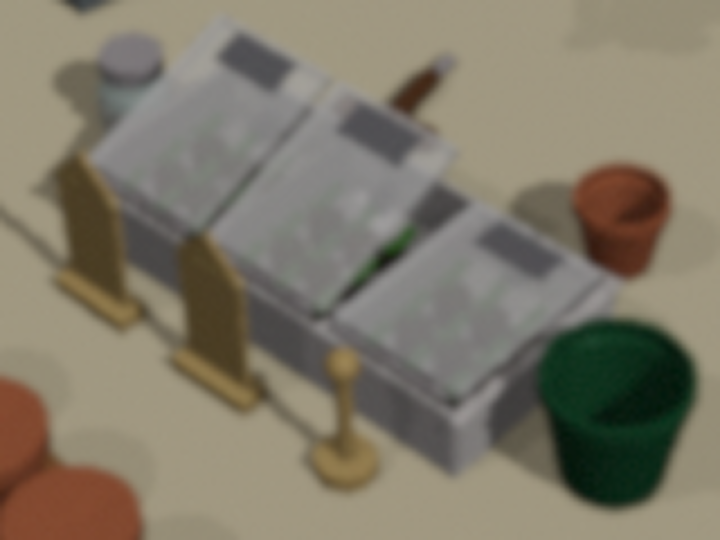

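The right lid (255,60) and middle lid (380,130) are both ajar. The left lid is shut, and nothing else has moved.

```bash
python3 -c "
from cell import ctrl
print(ctrl.job_done())"
```

```text
the job is handed in; nothing more can be done
None
```

I handed the job in: the middle and right lids, with flat markers behind them, stand ajar, the left lid with the round peg behind it is shut, nothing else looked moved, and the arm is clear; no verdict was returned.

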